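# Turn the deep rinsing cup over on the drain mat

### The job

Two steel parts-rinsing cups stand mouth up on the measuring-room bench. Turn the deeper one upside down and set it, without dropping it, mouth down on the black rubber drain mat with its whole rim on the mat, and let go. Leave the shallow cup where it stands.

Things in the scene. Friction and masses are not known exactly. Their poses are not given: they have to be found in the camera images.
- deep_cup: The deeper, narrower of two plain steel cups: straight, round, 72 mm across, 54 mm high, wall and floor 3 mm, about 0.45 kg. Starts mouth up on the bench. Origin at the centre of its underside, z towards the mouth. Centre of mass about 22 mm above the underside, near the axis. A square bow handle of 8 mm round rod stands straight out to its -x side.
- deep_cup_bar (a point): Middle of the bar of the deep cup's bow handle; axes as the cup's. Bar along y, 80 mm from the cup's axis, 27 mm above the underside (27 mm up also when mouth down); 40 mm free between bar and wall, 54 mm between the bow's arms. Pinched across at 20 N the cup swings down under the bar like a pendulum, to within about 10 degrees; a harder grip resists the swing.
- shallow_cup: The other steel cup, wide and shallow: 92 mm across, 28 mm high, a like bow handle at its -x side, its bar 90 mm from the axis, 20 mm above the underside. Stands mouth up; origin at the centre of its underside, z up. The cups may stand in either of two places. To be left alone.
- mat: Black square rubber drain mat, 260 x 260 mm, 4 mm thick, fixed to the bench at the robot's left, nothing on it. Origin at the centre of its underside, so its top is 4 mm above the origin; x and y along its edges, z up.

How it is judged:
By the outcome, as a careful person would: the job done as asked, in the order asked, and still so for the second after the job is handed in, with the robot touching nothing.
It also fails if it takes over 45 s, if anything falls off the work surface, if the arm or the gripper's body presses on something with over 40 N, if the wrist force passes 120 N, or if a joint passes its speed limit or range.

### The arm

A 7-joint arm with a two-finger parallel gripper is mounted at the origin on the work surface. World frame = base frame: x ahead of the robot, y to its left, z up, the work surface at z = 0. Lengths are in m, angles in rad, forces in N, time in s.
With the tool pointing down it reaches from about 0.4 to 0.875 m from the base axis. Payload 19.3 kg.
Tool frame: the origin (TCP) lies midway between the tips of the shut fingers; the grasp point (between the pads) lies 19 mm behind it; z points along the fingers, y is the line along which they close (so a half turn about z gives the same grasp; the last joint's range is limited). The gripper opens to 85 mm and grips with 20 to 120 N. Pads are 22 mm wide; open, the fingers measure 114 mm over their backs; the gripper's body (76 mm by 85 mm) begins 54 mm behind the grasp point. The pads swing forward as they close: fully open they stand 13 mm farther back than shut.
Start: joints at [1.125, 0.521, -0.036, 1.599, 0.021, 1.021, -0.113], TCP at [0.229, -0.581, 0.231] pointing down, gripper open.
Joint ranges: [-2.91, 2.91], [-0.3, 2.13], [-1.5, 1.42], [0.17, 2.43], [-1.26, 4.41], [0.16, 1.93], [-2.52, 2.52]. Speed limits (rad/s): [1.89, 1.89, 2.39, 2.39, 3.01, 3.01, 3.01].

### API

Orientations are given as [roll, pitch, yaw] about the fixed x, y, z axes, in that order (R = Rz(yaw) Ry(pitch) Rx(roll)).
In Python, from workcell import bot, grab_frame, calibration, job_done gives the robot as it stands (bot), with the cameras as plain functions and the job as plain functions.
- The arm moves only by the tool nudge_tcp, called in YAML: its name, and indented under it one key for each argument. Schema: {"type":"object","properties":{"increments":{"type":"object","properties":{"motion":{"type":"array","items":{"type":"array","items":{"type":"number"},"minItems":7,"maxItems":7},"minItems":1,"maxItems":5}},"additionalProperties":false,"required":["motion"]},"grip_n":{"type":"number"},"only":{"type":"string"},"quiet":{"type":"boolean"},"lines":{"type":"string"}},"required":["increments"],"additionalProperties":false}. increments is an object whose key "motion" holds a list of rows, 1 to 5 of them, each of 7 numbers: the finger opening in m, then dx, dy, dz in parts of the range, where 1.0 means 0.5 m, then a rotation vector rx, ry, rz in a scale on which 1.0 is pi rad; each row is the pose to reach, as a shift and turn from the pose commanded when the call began, along the tool's axes at that moment; what a row does not reach only later rows make up. A row lasts 1/8 s, in which the tool goes at most 0.0625 m and 0.188 rad, less where a joint would pass 70% of its speed; a pose out of reach is approached as far as the arm can. The fingers move at their own pace and stop on an object; grip_n is the grip in N (left out, the last holds). Time passes only in rows, so rows that do not move let the fingers close. The tool returns the time, the measured TCP pose, the force, the opening and the grip force at its end. only (a regular expression) keeps the lines of the reply that match it, lines (a string "A,B") keeps lines A to B, and quiet returns only ok. Shift and turn numbers lie between -1 and 1, and a call with a number outside is refused. Input that does not fit is refused with a message, and nothing moves.
- bot.observe(): the state, without advancing time (a new reading comes with each control period).
- grab_frame(name): name is "side" or "top" or "wrist"; returns the picture (420x560x3 uint8, blue, green, red); there is no depth.
- calibration(name): a dict with "vfov" (degrees; the focal length in pixels is half the picture's height over the tangent of half this angle, whatever the lens; pixels are square), "cx", "cy" (the principal point, pixels), "eye" and "attitude" of the camera in the world. Camera axes: x right, y down, z forward; pixel columns grow to the right and rows downward; lengths in m; the calibration is good to about 2 mm. A picture is of the moment at which its call begins: read the wrist's pose just before it. calibration takes no time and is no camera call; for the wrist camera it gives the pose at the moment of the call.
- job_done(): hands the job in; it is judged then, once.
The state is a dict: "clock": time; "qpos": joint angles; "qd": joint speeds; "joint_efforts": joint torques, N m; "position": TCP position; "tool_rot": TCP orientation; "force": force on the tool from outside, world axes, zero at the start; "moment": the same for the moment, N m; "grip_width": finger opening in m; "finger_force": force on a finger pad.
Only numpy, scipy, OpenCV 4.12 (cv2) and the standard library are available. Lean on these libraries where they do the work, as an engineer would, in place of code of your own. Each camera call takes 0.05 s, during which the arm holds its last target. There are 200 camera calls.

## Working session

There is one attempt and no reset: what is moved stays moved. The work goes in short steps, Python scripts to look and compute and a tool call to move; the robot and the scene stay as the last step left them, time stands still between calls to the robot, and variables do not carry over. Pictures are saved under pics/ and viewed, at most 12 in all, crops included, and the job is handed in when it is done.

```bash
ls; mkdir -p pics; python3 - <<'E'
from workcell import bot, grab_frame, calibration, job_done
import cv2
print(bot.observe())
for n in("top","side"):
    print(n,calibration(n)); cv2.imwrite(f"pics/{n}0.png",grab_frame(n))
E
```

```text
pics
workcell.py
{'clock': 0.0, 'qpos': array([ 1.12477874,  0.52203658, -0.03631991,  1.59996302,  0.02119022,
        1.02111216, -0.11281647]), 'qd': array([0.00099811, 0.00046898, 0.00052276, 0.00028302, 0.00096222,
       0.0009136 , 0.00039674]), 'joint_efforts': array([ 5.07363748e-04, -9.27119064e+01,  1.97984509e+00, -3.69944322e+01,
        1.77132612e-02,  8.25872499e-03, -1.27956368e-04]), 'position': array([ 0.22924263, -0.58109378,  0.23072786]), 'tool_rot': array([-3.14046071e+00,  7.58596973e-05,  3.75778771e-01]), 'force': array([-0.6283477 , -0.26863744,  0.34770535]), 'moment': array([ 0.00614439, -0.0091809 ,  0.02760058]), 'finger_force': 0.0, 'grip_width': 0.08521830937462387}
top {'vfov': 53.179246302815535, 'cx': 280.7166682558366, 'cy': 209.2870833758571, 'eye': array([ 0.4169327 , -0.02281946,  0.89760322]), 'attitude': array([-2.99813411, -0.03088226, -1.54534486])}
side {'vfov': 45.11847903849484, 'cx': 278.03003428824854, 'cy': 216.10064757074502, 'eye': array([0.07451797, 0.53378397, 0.94567637]), 'attitude': array([-2.4561367 , -0.01808132, -2.43267626])}
```

View pics/top0.png

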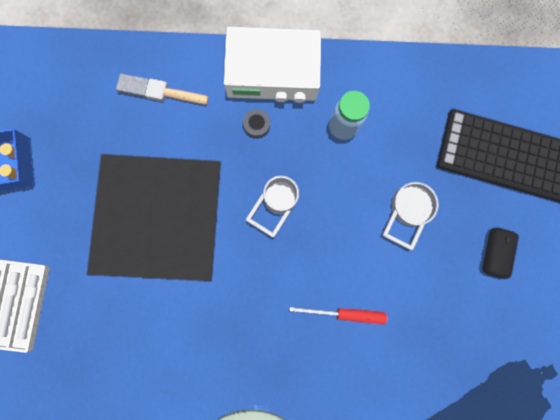

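View pics/side0.png

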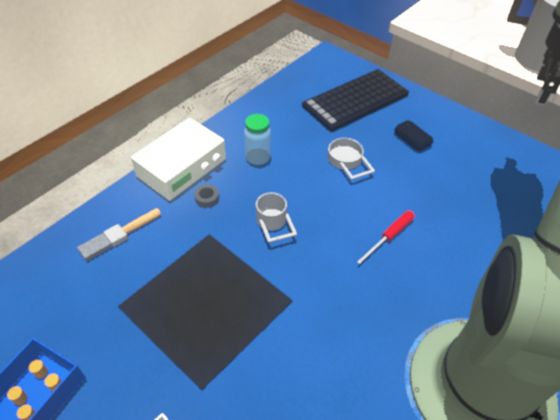

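The top view shows the deep cup at (281,195), bar at about (266,226). The shallow cup is at (415,204) and the mat corners are (101,155), (220,160), (212,280) and (88,275). In the side view the nearer cup at (271,208) is clearly the deep one.

```bash
cat > h.py <<'E'
from workcell import bot, grab_frame, calibration, job_done
import numpy as np
from scipy.spatial.transform import Rotation as R
def ray(n,u,v,z,c=None):
    c=c or calibration(n); f=210/np.tan(np.radians(c["vfov"])/2)
    d=R.from_euler("xyz",c["attitude"]).apply([(u-c["cx"])/f,(v-c["cy"])/f,1])
    return (c["eye"]+d*(z-c["eye"][2])/d[2]).round(4)
def proj(n,p,c=None):
    c=c or calibration(n); f=210/np.tan(np.radians(c["vfov"])/2)
    q=R.from_euler("xyz",c["attitude"]).inv().apply(np.array(p)-c["eye"])
    return np.array([c["cx"]+f*q[...,0]/q[...,2],c["cy"]+f*q[...,1]/q[...,2]]).T
E
python3 - <<'E'
from h import *
import cv2
for p in [(101,155),(220,160),(212,280),(88,275)]: print("mat",ray("top",*p,.004))
print("side mat",[ray("side",*p,.004) for p in [(210,236),(292,300),(203,388),(120,305)]])
print("rim",ray("top",281,194,.054),"bar",ray("top",262,226,.027))
print("side rim",ray("side",271,208,.054),"bar",ray("side",282,237,.027))
a=cv2.imread("pics/top0.png")[165:245,235:325]; b=cv2.imread("pics/side0.png")[180:255,240:320]
cv2.imwrite("pics/crop0.png",np.hstack([cv2.resize(a,(400,400*80//90)),cv2.resize(b,(380,400*80//90))]))
E
```

```text
mat [0.6538 0.3449 0.004 ]
mat [0.6513 0.088  0.004 ]
mat [0.3931 0.0928 0.004 ]
mat [0.397  0.3495 0.004 ]
side mat [array([0.6426, 0.0882, 0.004 ]), array([0.3912, 0.0929, 0.004 ]), array([0.3971, 0.348 , 0.004 ]), array([0.6543, 0.3392, 0.004 ])]
rim [ 0.571  -0.0455  0.054 ] bar [ 0.5071 -0.0084  0.027 ]
side rim [ 0.5649 -0.0379  0.054 ] bar [ 0.5044 -0.0068  0.027 ]
```

View pics/crop0.png

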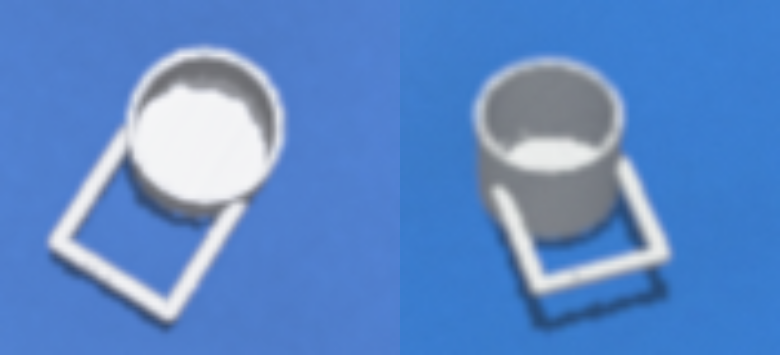

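The crop shows, in picture pixels:

| View | Rim centre | Bar ends |
|---|---|---|
| Top | (281.8,193.6) | (248,219.7), (273.2,235.7) |
| Side | (271.4,204.5) | (269.5,240.6), (295.4,234.1) |

```bash
python3 - <<'E'
from h import *
for n,r,a,b in (("top",(281.8,193.6),(248.05,219.7),(273.25,235.7)),("side",(271.4,204.5),(269.5,240.6),(295.4,234.1))):
    r=ray(n,*r,.054);a=ray(n,*a,.027);b=ray(n,*b,.027);m=(a+b)/2;d=r-m
    print(n,r,m,"len",np.linalg.norm(a-b),"dist",np.hypot(*d[:2]),"yaw",np.degrees(np.arctan2(d[1],d[0])),"bar dir",np.degrees(np.arctan2(*(a-b)[1::-1])))
s=bot.observe();Rt=R.from_euler("xyz",s["tool_rot"])
print("shift to bar +150mm in tool", Rt.inv().apply(np.array([.506,-.006,.15])-s["position"]))
E
```

```text
top [ 0.5719 -0.0472  0.054 ] [ 0.50345 -0.00565  0.027  ] len 0.062288522217178975 dist 0.08007374725838676 yaw -31.25827068870256 bar dir 59.19399576620117
side [ 0.5712 -0.0465  0.054 ] [ 0.5029  -0.00685  0.027  ] len 0.0619293952820468 dist 0.07897475862577867 yaw -30.13632587533883 bar dir 58.67130713219583
shift to bar +150mm in tool [ 0.46852919 -0.43335333  0.08119436]
```

The manual's scale: shifts go in shares of 0.5 m and turns go in shares of pi rad. Converting my numbers, 0.2 m / 0.5 = 0.4, -0.185 m / 0.5 = -0.37, -0.32 rad / 3.1416 = -0.1019.

nudge_tcp:
  increments: {"motion": [[0.036, 0.1, -0.09, 0.02, 0, 0, -0.0255], [0.036, 0.18, -0.16, 0.04, 0, 0, -0.0509], [0.036, 0.26, -0.24, 0.04, 0, 0, -0.0764], [0.036, 0.34, -0.32, 0.04, 0, 0, -0.1019], [0.036, 0.4, -0.37, 0.04, 0, 0, -0.1146]]}
  grip_n: 20

```text
clock: 0.72
position: [0.3481, -0.3336, 0.2113]
tool_rot: [-3.141, -0.0, 0.739]
force: [0.4, -0.3, -0.2]
grip_width: 0.0357
finger_force: 0.0
```

```bash
cat > rel.py <<'E'
import sys; from h import *
x,y,z,roll,yaw=map(float,sys.argv[1:6])
s=bot.observe();Rt=R.from_euler("xyz",s["tool_rot"])
G=R.from_euler("xyz",[np.pi,0,np.radians(yaw)])*R.from_euler("x",np.radians(roll))
print("t",s["clock"],"d",Rt.inv().apply(np.array([x,y,z])-s["position"]).round(4),"rv",(Rt.inv()*G).as_rotvec().round(3),"q",s["qpos"].round(2),"F",s["force"].round(1))
E
python3 rel.py .503 -.006 .12 0 59.3
```

```text
t 0.725 d [ 0.3352 -0.1377  0.0914] rv [-0.    -0.    -0.296] q [ 0.8   0.33 -0.2   1.98  0.08  0.84 -0.28] F [ 0.4 -0.3 -0.2]
```

Scaled: 0.27 m / 0.5 = 0.54, 0.22 m / 0.5 = 0.44, -0.29 rad / 3.1416 = -0.0923.

nudge_tcp:
  increments: {"motion": [[0.036, 0.11, -0.044, 0.02, 0, 0, -0.0191], [0.036, 0.22, -0.09, 0.04, 0, 0, -0.0382], [0.036, 0.33, -0.14, 0.08, 0, 0, -0.0573], [0.036, 0.44, -0.18, 0.1, 0, 0, -0.0764], [0.036, 0.54, -0.22, 0.12, 0, 0, -0.0923]]}

```text
clock: 1.35
position: [0.4745, -0.0711, 0.1508]
tool_rot: [-3.141, -0.0, 1.028]
force: [1.4, -0.3, -0.9]
grip_width: 0.0361
finger_force: 0.0
```

```bash
python3 rel.py .503 -.006 .09 0 59.3
```

```text
t 1.35 d [ 0.0705 -0.0092  0.0609] rv [-0.    -0.    -0.007] q [ 0.29  0.43 -0.34  2.04  0.21  0.71 -0.72] F [ 1.4 -0.3 -0.9]
```

Scaled: 0.07 m / 0.5 = 0.14, 0.061 m / 0.5 = 0.122, -0.007 rad / 3.1416 = -0.0022.

nudge_tcp:
  increments: {"motion": [[0.036, 0.08, -0.01, 0.06, 0, 0, 0], [0.036, 0.14, -0.018, 0.122, 0, 0, -0.0022], [0.036, 0.14, -0.018, 0.122, 0, 0, -0.0022], [0.036, 0.14, -0.018, 0.122, 0, 0, -0.0022]]}

```text
clock: 1.85
position: [0.5022, -0.0092, 0.0904]
tool_rot: [-3.141, 0.001, 1.032]
force: [-0.5, -0.3, -0.7]
grip_width: 0.0359
finger_force: 0.0
```

```bash
python3 - <<'E'
from h import *
import cv2
c=calibration("wrist");s=bot.observe()
im=grab_frame("wrist");cv2.imwrite("pics/w1.png",im)
b=np.array([.503,-.006,.027]);cy=np.array([np.sin(np.radians(30.7)),np.cos(np.radians(30.7)),0])
print(s["position"],proj("wrist",np.array([b,b+.031*cy,b-.031*cy]),c)); print(c)
E
python3 rel.py .503 -.006 .016 0 59.3
```

```text
[ 0.50219531 -0.00919541  0.09044802] [[275.40412281 220.68558684]
 [275.1728069  179.74646643]
 [275.61507461 258.02059238]]
{'vfov': 70.05216319747403, 'cx': 277.94399644040425, 'cy': 206.47410415932669, 'eye': array([0.54668758, 0.0639017 , 0.2322788 ]), 'attitude': array([ 2.80721021e+00, -9.70913069e-04, -5.38283371e-01])}
t 1.9 d [ 0.0034 -0.0014  0.0748] rv [ 0.     0.    -0.003] q [ 0.13  0.55 -0.3   2.02  0.28  0.6  -0.9 ] F [0.3 0.1 0.8]
```

View pics/w1.png

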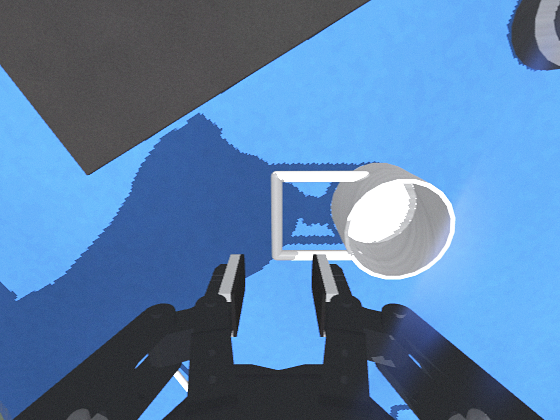

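The wrist view shows the bar at u≈277, v 176–256, which matches the prediction. It sits between the fingers, so I descend and grip.

Scaled: 0.077 m / 0.5 = 0.154, 0.06 m / 0.5 = 0.12.

nudge_tcp:
  increments: {"motion": [[0.036, 0.006, -0.001, 0.06, 0, 0, 0], [0.036, 0.006, -0.001, 0.12, 0, 0, 0], [0.036, 0.006, -0.001, 0.154, 0, 0, 0], [0.036, 0.006, -0.001, 0.154, 0, 0, 0], [0.0, 0.006, -0.001, 0.154, 0, 0, 0]]}
  grip_n: 20

```text
clock: 2.52
position: [0.5041, -0.006, 0.0143]
tool_rot: [3.141, -0.001, 1.032]
force: [-0.9, -0.2, -1.0]
grip_width: 0.0185
finger_force: 0.0
```

nudge_tcp:
  increments: {"motion": [[0, 0, 0, 0, 0, 0, 0], [0, 0, 0, 0, 0, 0, 0], [0, 0, 0, 0, 0, 0, 0], [0, 0, 0, 0, 0, 0, 0]]}
  grip_n: 20

```text
clock: 3.02
position: [0.5037, -0.0057, 0.0135]
tool_rot: [3.141, -0.0, 1.033]
force: [-0.3, 0.8, 3.9]
grip_width: 0.0069
finger_force: 21.1
```

Scaled: -0.07 m / 0.5 = -0.14, -0.055 m / 0.5 = -0.11.

nudge_tcp:
  increments: {"motion": [[0, 0, 0, -0.024, 0, 0, 0], [0, 0, 0, -0.05, 0, 0, 0], [0, 0, 0, -0.08, 0, 0, 0], [0, 0, 0, -0.11, 0, 0, 0], [0, 0, 0, -0.14, 0, 0, 0]]}
  grip_n: 20

```text
clock: 3.65
position: [0.5036, -0.0058, 0.0845]
tool_rot: [3.141, -0.0, 1.033]
force: [0.4, -0.4, -4.2]
grip_width: 0.0067
finger_force: 19.6
```

nudge_tcp:
  increments: {"motion": [[0, 0, 0, -0.04, 0, 0, 0], [0, 0, 0, -0.09, 0, 0, 0], [0, 0, 0, -0.16, 0, 0, 0], [0, 0, 0, -0.24, 0, 0, 0], [0, 0, 0, -0.32, 0, 0, 0]]}
  grip_n: 20

```text
clock: 4.28
position: [0.5029, -0.0057, 0.2451]
tool_rot: [-3.141, 0.0, 1.033]
force: [0.4, 0.5, -5.8]
grip_width: 0.0068
finger_force: 19.6
```

```bash
python3 rel.py .42 .22 .25 -60 117
python3 - <<'E'
from h import *
import cv2
cv2.imwrite("pics/l1.png",np.hstack([grab_frame("side")[80:330,150:450],grab_frame("wrist")[100:350,200:500]]))
E
```

```text
t 4.275 d [ 0.1514 -0.1868 -0.0048] rv [-0.954  0.526 -0.912] q [ 0.2   0.33 -0.38  1.88  0.15  0.95 -0.79] F [ 0.4  0.5 -5.8]
```

View pics/l1.png

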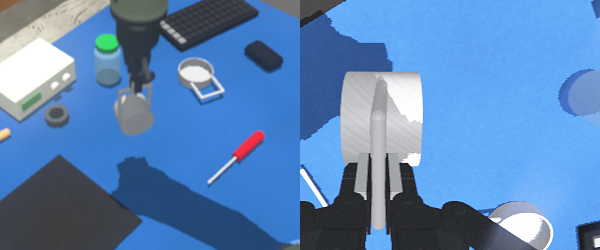

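The cup hangs under the bar at about 250 mm height, mouth facing outward. Next I yaw and carry it over the mat.

Scaled: 0.145 m / 0.5 = 0.29, 0.115 m / 0.5 = 0.23, -0.72 rad / 3.1416 = -0.2292.

nudge_tcp:
  increments: {"motion": [[0, 0.03, -0.02, 0, 0, 0, -0.0255], [0, 0.09, -0.054, -0.02, 0, 0, -0.07], [0, 0.16, -0.1, -0.04, 0, 0, -0.121], [0, 0.23, -0.14, -0.06, 0, 0, -0.1751], [0, 0.29, -0.18, -0.06, 0, 0, -0.2292]]}
  grip_n: 20

```text
clock: 5.0
position: [0.4998, 0.1671, 0.273]
tool_rot: [-3.141, -0.001, 1.762]
force: [0.7, -0.3, -6.2]
grip_width: 0.0068
finger_force: 19.6
```

```bash
python3 rel.py .50 .21 .27 0 115
```

```text
t 5.0 d [0.042  0.0083 0.003 ] rv [-0.001 -0.001 -0.246] q [ 0.02  0.37 -0.59  1.78  0.23  1.06 -0.47] F [ 0.7 -0.3 -6.2]
```

Scaled: 0.055 m / 0.5 = 0.11, 0.045 m / 0.5 = 0.09, -0.25 rad / 3.1416 = -0.0796.

nudge_tcp:
  increments: {"motion": [[0, 0.06, 0.01, 0, 0, 0, -0.0382], [0, 0.09, 0.01, 0, 0, 0, -0.0637], [0, 0.11, 0.01, 0, 0, 0, -0.0796], [0, 0.11, 0.01, 0, 0, 0, -0.0796]]}
  grip_n: 20

```text
clock: 5.5
position: [0.495, 0.2203, 0.2727]
tool_rot: [-3.141, -0.0, 2.004]
force: [0.7, -1.0, -4.7]
grip_width: 0.0068
finger_force: 19.6
```

```bash
python3 rel.py .50 .21 .27 -60 115
```

```text
t 5.5 d [-0.0115  0.0002  0.0027] rv [-1.048e+00  1.000e-03 -3.000e-03] q [-0.04  0.41 -0.65  1.75  0.27  1.08 -0.35] F [ 0.7 -1.  -4.7]
```

Now I tilt the tool outward 60°, with the cup left to hang.

Scaled: -0.7 rad / 3.1416 = -0.2228.

nudge_tcp:
  increments: {"motion": [[0, 0, 0, 0, -0.0318, 0, 0], [0, 0, 0, 0, -0.0796, 0, 0], [0, 0, 0, 0, -0.1273, 0, 0], [0, 0, 0, 0, -0.1814, 0, 0], [0, 0, 0, 0, -0.2228, 0, 0]]}
  grip_n: 20

```text
clock: 6.12
position: [0.4999, 0.2119, 0.2737]
tool_rot: [2.524, 0.019, 1.984]
force: [0.5, -0.3, -5.6]
grip_width: 0.0066
finger_force: 19.5
```

nudge_tcp:
  increments: {"motion": [[0, 0, 0, 0, -0.0477, 0, 0], [0, 0, 0, 0, -0.0891, 0, 0], [0, 0, 0, 0, -0.1114, 0, 0], [0, 0, 0, 0, -0.1114, 0, 0], [0, 0, 0, 0, -0.1114, 0, 0]]}
  grip_n: 20

```text
clock: 6.75
position: [0.5021, 0.1933, 0.2464]
tool_rot: [2.384, 0.109, 1.954]
force: [-0.3, -1.3, -7.4]
grip_width: 0.0069
finger_force: 19.5
```

```bash
python3 rel.py .50 .21 .27 -60 115;python3 - <<'E'
from h import *
import cv2
cv2.imwrite("pics/l2.png",np.hstack([grab_frame("side")[100:400,50:400],grab_frame("wrist")[50:350,150:500]]))
E
```

```text
t 6.75 d [ 0.0136  0.0204 -0.0154] rv [-0.292  0.109  0.053] q [ 0.21  0.26 -0.94  2.39  1.91  0.49 -1.98] F [-0.3 -1.3 -7.4]
```

View pics/l2.png

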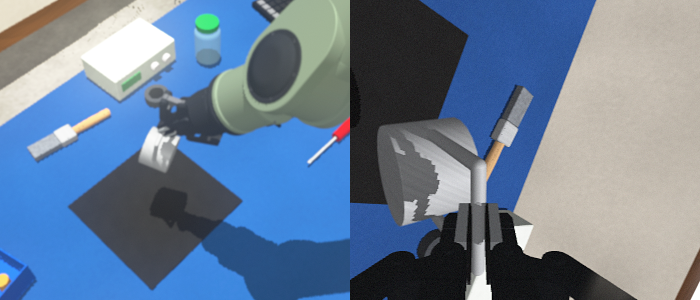

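The tilt stalled at about 43° on the elbow limit (q4=2.39). The cup hangs freely with its underside at left in the wrist crop and its mouth outward. Moving farther out gives the arm room.

Scaled: 0.1 m / 0.5 = 0.2, 0.09 m / 0.5 = 0.18.

nudge_tcp:
  increments: {"motion": [[0, 0.04, 0.04, 0.02, 0, 0, 0], [0, 0.08, 0.09, 0.06, 0, 0, 0], [0, 0.14, 0.16, 0.1, 0, 0, 0], [0, 0.18, 0.2, 0.12, 0, 0, 0], [0, 0.18, 0.2, 0.12, 0, 0, 0]]}
  grip_n: 20

```text
clock: 7.48
position: [0.5743, 0.3233, 0.2615]
tool_rot: [2.386, 0.108, 1.955]
force: [0.4, -1.5, -5.1]
grip_width: 0.0069
finger_force: 19.7
```

```bash
python3 rel.py .60 .24 .29 -60 115
```

```text
t 7.475 d [-0.0894  0.0076 -0.019 ] rv [-0.294  0.108  0.052] q [-0.07  0.44 -0.88  2.09  1.61  0.67 -1.7 ] F [ 0.4 -1.5 -5.1]
```

Scaled: -0.09 m / 0.5 = -0.18, -0.06 m / 0.5 = -0.12, -0.29 rad / 3.1416 = -0.0923.

nudge_tcp:
  increments: {"motion": [[0, -0.06, 0, -0.02, -0.0159, 0.0064, 0.0032], [0, -0.12, 0.01, -0.04, -0.0318, 0.0159, 0.0064], [0, -0.18, 0.016, -0.04, -0.0573, 0.0255, 0.0095], [0, -0.18, 0.016, -0.04, -0.0796, 0.035, 0.0159], [0, -0.18, 0.016, -0.04, -0.0923, 0.035, 0.0159]]}
  grip_n: 20

```text
clock: 8.1
position: [0.5993, 0.2344, 0.2894]
tool_rot: [2.1, 0.003, 2.006]
force: [1.2, -1.4, -5.3]
grip_width: 0.0066
finger_force: 19.9
```

```bash
python3 rel.py .60 .24 .29 -60 115
```

```text
t 8.1 d [0.0048 0.0021 0.0023] rv [-0.006  0.002  0.002] q [ 0.39  0.48 -1.08  2.31  2.49  0.66 -2.31] F [ 1.2 -1.4 -5.3]
```

nudge_tcp:
  increments: {"motion": [[0, 0, 0, 0, 0, 0, 0], [0, 0, 0, 0, 0, 0, 0], [0, 0, 0, 0, 0, 0, 0], [0, 0, 0, 0, 0, 0, 0]]}
  grip_n: 120

```text
clock: 8.6
position: [0.5991, 0.238, 0.2913]
tool_rot: [2.098, 0.002, 2.01]
force: [-0.2, -0.2, -5.6]
grip_width: 0.0028
finger_force: 112.5
```

nudge_tcp:
  increments: {"motion": [[0, 0, 0, 0, 0.0255, 0, 0], [0, 0, 0, 0, 0.0637, 0, 0], [0, 0, 0, 0, 0.1114, 0, 0], [0, 0, 0, 0, 0.1592, 0, 0], [0, 0, 0, 0, 0.2069, 0, 0]]}
  grip_n: 120

```text
clock: 9.22
position: [0.6104, 0.2134, 0.2838]
tool_rot: [2.442, 0.073, 1.951]
force: [0.9, -1.6, -5.5]
grip_width: 0.0025
finger_force: 113.5
```

```bash
python3 rel.py .58 .24 .25 15 115
```

```text
t 9.225 d [ 0.0384 -0.034   0.012 ] rv [ 0.958  0.087 -0.04 ] q [ 0.07  0.32 -0.68  2.08  1.29  0.35 -1.25] F [ 0.9 -1.6 -5.5]
```

Scaled: 0.02 m / 0.5 = 0.04, 0.01 m / 0.5 = 0.02, 0.5 rad / 3.1416 = 0.1592.

nudge_tcp:
  increments: {"motion": [[0, 0.01, 0, 0, 0.0255, 0.0032, 0], [0, 0.02, 0, 0, 0.0637, 0.0064, -0.0032], [0, 0.02, 0, 0, 0.1019, 0.0095, -0.0032], [0, 0.04, 0, 0, 0.1337, 0.0127, -0.0064], [0, 0.04, 0, 0, 0.1592, 0.0159, -0.0064]]}
  grip_n: 120

```text
clock: 9.85
position: [0.6028, 0.2329, 0.2825]
tool_rot: [2.946, 0.035, 1.992]
force: [0.7, -0.5, -5.7]
grip_width: 0.0027
finger_force: 113.5
```

```bash
python3 rel.py .58 .24 .25 15 115
```

```text
t 9.85 d [ 0.0169 -0.0237  0.0278] rv [ 0.457  0.035 -0.016] q [ 0.12  0.53 -0.88  1.63  0.57  1.03 -0.5 ] F [ 0.7 -0.5 -5.7]
```

nudge_tcp:
  increments: {"motion": [[0, 0, 0, 0, 0, 0, 0], [0, 0, 0, 0, 0.0382, 0, 0], [0, 0, 0, 0, 0.0764, 0, 0], [0, 0, 0, 0, 0.1082, 0, 0], [0, 0, 0, 0, 0.1337, 0, 0]]}
  grip_n: 120

```text
clock: 10.48
position: [0.6033, 0.2321, 0.282]
tool_rot: [-2.92, 0.037, 1.99]
force: [0.2, -0.7, -5.6]
grip_width: 0.0026
finger_force: 113.6
```

```bash
python3 rel.py .58 .24 .2 15 115
```

```text
t 10.475 d [0.0198 0.0003 0.0833] rv [ 0.04   0.032 -0.025] q [-0.05  0.75 -0.81  1.24  0.48  1.58 -0.4 ] F [ 0.2 -0.7 -5.6]
```

```bash
python3 - <<'E'
from h import *
import cv2
a=cv2.resize(grab_frame("side")[80:280,50:310],(390,300)); b=cv2.resize(grab_frame("wrist")[50:400,100:560],(394,300))
cv2.imwrite("pics/l3.png",np.hstack([a,b]));print(bot.observe()["moment"])
E
```

```text
[ 0.47173851 -0.77258451 -0.03647381]
```

View pics/l3.png

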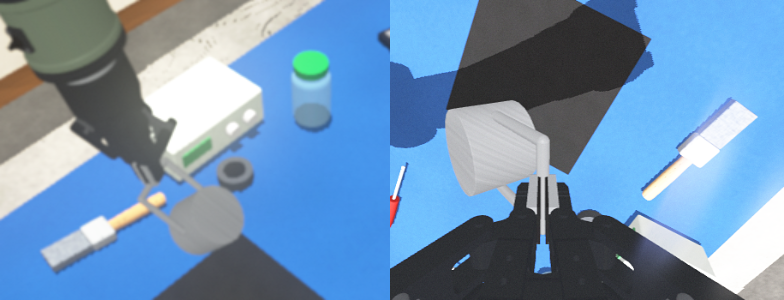

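```bash
cat > phi.py <<'E'
from h import *
s=bot.observe();Rt=R.from_euler("xyz",s["tool_rot"]);c=calibration("wrist");y,z=Rt.apply([0,1,0]),Rt.apply([0,0,1]);x=Rt.apply([1,0,0])
b=s["position"]-.013*z
for d in range(25,80,5):
    p=np.radians(d);cx=np.cos(p)*z-np.sin(p)*y;cz=np.cos(p)*y+np.sin(p)*z
    u=b+.08*cx-.027*cz; rim=b+.08*cx+.027*cz
    print(d,proj("wrist",np.array([u,u+.036*x,u-.036*x,u-.036*cx,u+.036*cx]),c).round().astype(int).tolist(),"elev",np.degrees(np.arcsin(cx[2])).round(1))
print("bar",b)
E
python3 phi.py
```

```text
25 [[192, 232], [187, 181], [196, 277], [203, 254], [184, 215]] elev -52.2
30 [[182, 235], [176, 183], [187, 281], [197, 257], [171, 218]] elev -47.2
35 [[172, 239], [166, 186], [178, 285], [192, 261], [158, 222]] elev -42.3
40 [[163, 243], [155, 188], [170, 291], [187, 265], [145, 226]] elev -37.3
45 [[153, 247], [145, 191], [161, 297], [182, 269], [131, 231]] elev -32.3
50 [[144, 252], [134, 195], [152, 303], [178, 273], [117, 236]] elev -27.3
55 [[135, 258], [124, 198], [144, 310], [174, 278], [103, 242]] elev -22.3
60 [[126, 265], [114, 203], [136, 318], [171, 283], [89, 249]] elev -17.3
65 [[117, 272], [104, 207], [128, 327], [169, 288], [74, 258]] elev -12.3
70 [[108, 279], [94, 213], [121, 336], [167, 294], [58, 267]] elev -7.3
75 [[101, 288], [85, 218], [114, 347], [166, 300], [43, 277]] elev -2.3
bar [0.60586017 0.23403515 0.29352603]
```

The underside is visible at left in the wrist crop, at wrist pixel (184,227). That puts cup x about 29° from the tool axis, so the cup is still about 48° short of inverted. I tilt a bit more and re-measure.

Scaled: 0.09 m / 0.5 = 0.18, 0.07 m / 0.5 = 0.14, 0.24 rad / 3.1416 = 0.0764.

nudge_tcp:
  increments: {"motion": [[0, 0.01, 0, 0.02, 0.0255, 0.0064, -0.0032], [0, 0.02, 0, 0.06, 0.0541, 0.0095, -0.0064], [0, 0.03, 0, 0.1, 0.0764, 0.0095, -0.0064], [0, 0.04, 0, 0.14, 0.0955, 0.0095, -0.0064], [0, 0.04, 0, 0.18, 0.0955, 0.0095, -0.0064]]}
  grip_n: 120

```text
clock: 11.2
position: [0.578, 0.2398, 0.1921]
tool_rot: [-2.623, 0.002, 1.999]
force: [0.3, 0.9, -5.9]
grip_width: 0.0026
finger_force: 114.0
```

```bash
python3 rel.py .58 .24 .2 27 115; python3 phi.py | sed -n '1,6p;12p'
python3 - <<'E'
from h import *
import cv2
a=cv2.resize(grab_frame("side")[130:330,50:310],(390,300)); b=cv2.resize(grab_frame("wrist")[50:400,100:560],(394,300))
cv2.imwrite("pics/l4.png",np.hstack([a,b]))
E
```

```text
t 11.2 d [-0.0007 -0.0023 -0.0078] rv [-0.048 -0.002 -0.008] q [-0.13  0.97 -0.76  1.11  0.44  1.76 -0.39] F [ 0.3  0.9 -5.9]
25 [[192, 231], [187, 181], [196, 276], [203, 254], [184, 215]] elev -35.3
30 [[182, 235], [176, 183], [187, 281], [197, 257], [171, 218]] elev -30.3
35 [[173, 238], [166, 185], [178, 285], [192, 261], [158, 221]] elev -25.3
40 [[163, 242], [155, 188], [170, 290], [187, 264], [145, 226]] elev -20.3
45 [[153, 247], [145, 191], [161, 296], [182, 268], [131, 230]] elev -15.3
50 [[144, 252], [135, 194], [152, 303], [178, 273], [117, 236]] elev -10.3
bar [0.58385709 0.24254134 0.20343371]
```

View pics/l4.png

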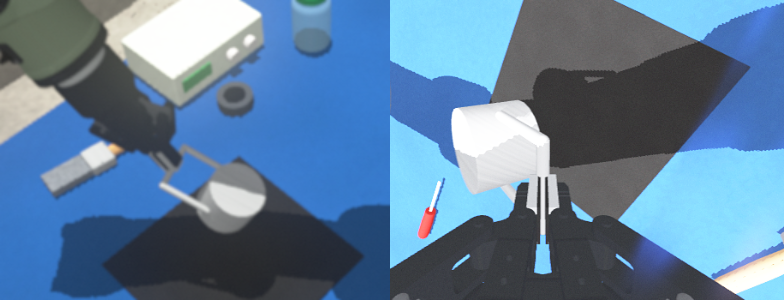

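The underside is at wrist pixel about (190,225), so cup x is about 34° below horizontal and the grip is holding. I lower it until the far rim is just above the mat.

Scaled: 0.1 m / 0.5 = 0.2, 0.0235 m / 0.5 = 0.047.

nudge_tcp:
  increments: {"motion": [[0, 0, 0.008, 0.04, 0, 0, 0], [0, 0, 0.02, 0.09, 0, 0, 0], [0, 0, 0.034, 0.14, 0, 0, 0], [0, 0, 0.044, 0.18, 0, 0, 0], [0, 0, 0.047, 0.2, 0, 0, 0]]}
  grip_n: 120

```text
clock: 11.92
position: [0.5513, 0.2267, 0.0949]
tool_rot: [-2.621, 0.002, 1.998]
force: [0.6, 0.3, -4.1]
grip_width: 0.0028
finger_force: 114.6
```

nudge_tcp:
  increments: {"motion": [[0, 0, 0, 0, 0, 0, 0], [0, 0, 0.004, 0.008, 0, 0, 0], [0, 0, 0.008, 0.014, 0, 0, 0], [0, 0, 0.008, 0.014, 0, 0, 0]]}
  grip_n: 120

```text
clock: 12.42
position: [0.5513, 0.227, 0.087]
tool_rot: [-2.62, 0.001, 1.998]
force: [-0.2, 0.0, -5.1]
grip_width: 0.0027
finger_force: 114.7
```

```bash
python3 phi.py | tail -1; python3 rel.py .58 .24 .2 27 115
```

```text
bar [0.55720631 0.22972727 0.09827423]
t 12.425 d [-0.0002 -0.029  -0.1137] rv [-0.051 -0.003 -0.008] q [-0.1   1.04 -0.75  1.27  0.48  1.56 -0.43] F [-0.2  0.  -5.1]
```

Scaled: 0.009 m / 0.5 = 0.018, 0.005 m / 0.5 = 0.01.

nudge_tcp:
  increments: {"motion": [[0, 0, 0.002, 0.004, 0, 0, 0], [0, 0, 0.004, 0.007, 0, 0, 0], [0, 0, 0.006, 0.01, 0, 0, 0], [0, 0, 0.008, 0.014, 0, 0, 0], [0, 0, 0.01, 0.018, 0, 0, 0]]}
  grip_n: 120

```text
clock: 13.05
position: [0.5513, 0.227, 0.0769]
tool_rot: [-2.62, 0.001, 1.998]
force: [1.6, 0.9, -2.8]
grip_width: 0.0025
finger_force: 114.6
```

nudge_tcp:
  increments: {"motion": [[0, 0, 0.002, 0.004, 0, 0, 0], [0, 0, 0.004, 0.007, 0, 0, 0], [0, 0, 0.006, 0.01, 0, 0, 0]]}
  grip_n: 120

```text
clock: 13.42
position: [0.5514, 0.227, 0.071]
tool_rot: [-2.62, 0.001, 1.998]
force: [2.7, 0.8, 0.6]
grip_width: 0.0026
finger_force: 114.1
```

```bash
python3 phi.py | tail -1
```

```text
bar [0.55727635 0.22970648 0.08232213]
```

The far rim touched at about 89 mm bar height. I ease the grip and swing the bar down along the arc about that rim.

Scaled: 0.0276 m / 0.5 = 0.0552, 0.021 m / 0.5 = 0.042.

nudge_tcp:
  increments: {"motion": [[0, 0, 0, 0, 0, 0, 0], [0, 0, 0.014, 0.006, 0, 0, 0], [0, 0, 0.03, 0.013, 0, 0, 0], [0, 0, 0.042, 0.02, 0, 0, 0], [0, 0, 0.0552, 0.0284, 0, 0, 0]]}
  grip_n: 30

```text
clock: 14.05
position: [0.5665, 0.2339, 0.0444]
tool_rot: [-2.619, 0.001, 1.999]
force: [-3.3, -0.9, 1.3]
grip_width: 0.0027
finger_force: 116.8
```

nudge_tcp:
  increments: {"motion": [[0, 0, 0.006, 0.004, 0, 0, 0], [0, 0, 0.013, 0.01, 0, 0, 0], [0, 0, 0.0206, 0.0158, 0, 0, 0], [0, 0, 0.0206, 0.0158, 0, 0, 0]]}
  grip_n: 20

```text
clock: 14.55
position: [0.5714, 0.236, 0.0324]
tool_rot: [-2.62, 0.001, 1.998]
force: [0.6, -0.6, -5.1]
grip_width: 0.0024
finger_force: 107.3
```

```bash
python3 phi.py | tail -1;  python3 - <<'E'
from h import *
import cv2
a=cv2.resize(grab_frame("side")[180:380,70:330],(390,300)); b=cv2.resize(grab_frame("wrist")[50:400,100:560],(394,300))
cv2.imwrite("pics/l5.png",np.hstack([a,b]))
E
```

```text
bar [0.57730498 0.23867148 0.043665  ]
```

View pics/l5.png

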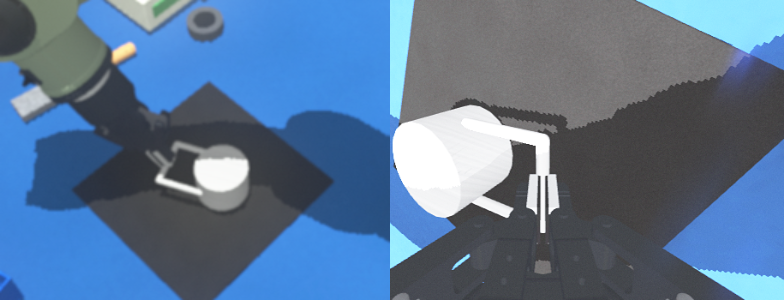

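The cup is almost inverted, with its underside up and about 7° to go. I finish lowering it.

Scaled: 0.0095 m / 0.5 = 0.019, 0.009 m / 0.5 = 0.018.

nudge_tcp:
  increments: {"motion": [[0, 0, 0.004, 0.004, 0, 0, 0], [0, 0, 0.008, 0.008, 0, 0, 0], [0, 0, 0.012, 0.012, 0, 0, 0], [0, 0, 0.016, 0.015, 0, 0, 0], [0, 0, 0.019, 0.018, 0, 0, 0]]}
  grip_n: 20

```text
clock: 15.28
position: [0.5753, 0.2379, 0.0211]
tool_rot: [-2.621, 0.001, 1.998]
force: [5.4, 1.4, 8.8]
grip_width: 0.0024
finger_force: 108.1
```

nudge_tcp:
  increments: {"motion": [[0, 0, 0, 0, 0, 0, 0], [0, 0, 0, 0, 0, 0, 0]]}
  grip_n: 20

```text
clock: 15.52
position: [0.5752, 0.2378, 0.021]
tool_rot: [-2.621, 0.001, 1.998]
force: [5.1, 2.3, 5.8]
grip_width: 0.0026
finger_force: 108.2
```

```bash
python3 phi.py | tail -1
```

```text
bar [0.58111872 0.24051493 0.03226154]
```

nudge_tcp:
  increments: {"motion": [[0.007, 0, 0, 0, 0, 0, 0], [0.007, 0, 0, 0, 0, 0, 0]]}
  grip_n: 20

```text
clock: 15.78
position: [0.575, 0.2377, 0.0207]
tool_rot: [-2.621, 0.001, 1.998]
force: [4.6, 3.3, 5.2]
grip_width: 0.0072
finger_force: 14.9
```

nudge_tcp:
  increments: {"motion": [[0.012, 0, 0, 0, 0, 0, 0], [0.018, 0, 0, 0, 0, 0, 0], [0.022, 0, 0, 0, 0, 0, 0], [0.022, 0, 0, 0, 0, 0, 0]]}
  grip_n: 20

```text
clock: 16.27
position: [0.5744, 0.2374, 0.0202]
tool_rot: [-2.619, 0.001, 1.999]
force: [-0.6, -0.2, 0.7]
grip_width: 0.0222
finger_force: 0.7
```

```bash
python3 phi.py | tail -1
python3 - <<'E'
from h import *
import cv2
a=cv2.resize(grab_frame("side")[180:380,70:330],(390,300)); b=cv2.resize(grab_frame("wrist")[50:400,100:560],(394,300))
cv2.imwrite("pics/l6.png",np.hstack([a,b]))
E
```

```text
bar [0.58028863 0.24008523 0.03149588]
```

View pics/l6.png

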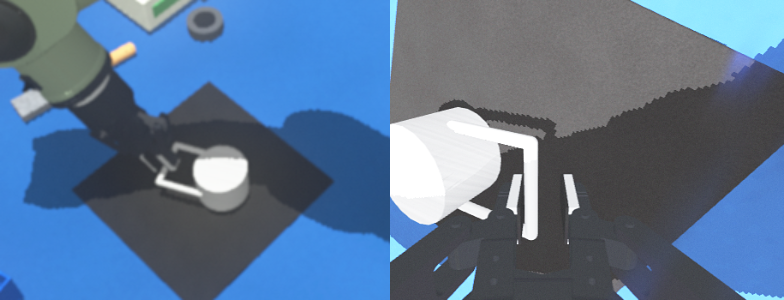

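It is released. The bar, at crop u≈530, is nearer the left finger (515), so I open a bit more, recentre and retreat along the tool axis.

Scaled: -0.04 m / 0.5 = -0.08, -0.003 m / 0.5 = -0.006.

nudge_tcp:
  increments: {"motion": [[0.032, 0, -0.004, 0, 0, 0, 0], [0.032, 0, -0.006, -0.004, 0, 0, 0], [0.032, 0, -0.006, -0.016, 0, 0, 0], [0.032, 0, -0.006, -0.04, 0, 0, 0], [0.032, 0, -0.006, -0.08, 0, 0, 0]]}
  grip_n: 20

```text
clock: 17.0
position: [0.5907, 0.2448, 0.0573]
tool_rot: [-2.62, 0.001, 1.998]
force: [0.1, -1.1, 1.1]
grip_width: 0.0321
finger_force: 0.0
```

nudge_tcp:
  increments: {"motion": [[0.032, 0, 0, -0.08, 0, 0, 0], [0.032, 0, 0, -0.16, 0, 0, 0], [0.032, 0, 0, -0.24, 0, 0, 0], [0.032, 0, 0, -0.28, 0, 0, 0], [0.032, 0, 0, -0.28, 0, 0, 0]]}
  grip_n: 20

```text
clock: 17.62
position: [0.6543, 0.2748, 0.1794]
tool_rot: [-2.622, 0.001, 1.999]
force: [-0.7, -0.0, -0.9]
grip_width: 0.032
finger_force: 0.0
```

```bash
python3 - <<'E'
from h import *
import cv2
a=cv2.resize(grab_frame("side")[180:380,70:330],(390,300)); b=cv2.resize(grab_frame("top")[130:300,70:310],(400,300))
cv2.imwrite("pics/l7.png",np.hstack([a,b]))
E
```

```text
(no output)
```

View pics/l7.png

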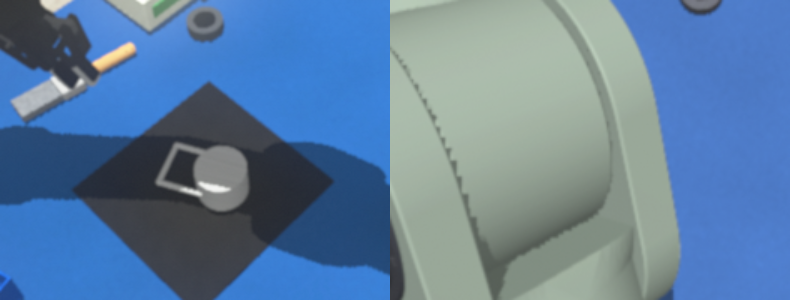

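The side view shows the cup mouth down, flat and well inside the mat (crop pixel (221,180)), with the gripper clear. I hand the job in.

nudge_tcp:
  increments: {"motion": [[0.032, 0, 0, 0, 0, 0, 0], [0.032, 0, 0, 0, 0, 0, 0]]}

```text
clock: 17.98
position: [0.6536, 0.2734, 0.1775]
tool_rot: [-2.619, 0.001, 1.998]
force: [0.3, -0.5, 0.2]
grip_width: 0.0325
finger_force: 0.0
```

```bash
python3 -c "
from workcell import bot, grab_frame, calibration, job_done
print(job_done())"
```

```text
the job is handed in; nothing more can be done
None
```

The deep cup is mouth down on the drain mat with its whole rim on it and the gripper clear, the shallow cup was not touched, and the job was handed in at about 18 s of the 45 s allowed (no verdict came back).

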